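# Refill the gravity feeder from the tipping tray

## Task

Refill the nut feeder: carry the tray of nuts over by its handle and hang its two pivot pins in the feeder's open saddles, so that it lies level with its rear on the rest rod. Then swing the tray up about its pins until all seven nuts have slid into the feeder, lower the empty tray back level onto the rest rod, still hanging by its pins, and let go. Do not push the tape roll, the tin or the oilstone out of their places.

Things in the scene. Friction and masses are not known exactly. Their poses are not given: they have to be found in the camera images.
- feeder: Grey steel pick bin screwed to the bench, open on top, with a steel floor sloping down to a low pick lip in front. Origin on its underside below the saddle axis; -x is its front (pick lip), +x its rear, z up. Overall x -154 to +140, y -78 to +78, 182 mm high at the saddle horns; rear legs at x = +120 carry the rest rod.
- bin_centre (a point): Middle of the bin's hollow, 60 mm above the bench; axes as feeder. In the feeder's frame the mouth spans x -150 to +36 and y -66 to +66 mm; front lip 68 mm high, back plate (x = +38) 111 mm high; the 5 mm side plates (|y| 66 to 71) carry the two saddles at x = 0.
- saddle_axis (a point): Where the middle of the tray's pin line lies when hung: 160 mm above the feeder's underside, half-way between the two saddles; axes as feeder. Each saddle is an open-topped slot 13 mm wide that flares to 40 mm at the tips of its two horns, 22 mm above the axis.
- rest_rod (a point): Middle of the top of the rest rod (10 mm, across y) at the feeder's rear: x = +120 mm, 132 mm above the bench. The hung tray's underside lies on it, so the tray is level. Axes as feeder.
- tray: Loose aluminium tray with seven nuts in it, 0.3 kg empty, 0.7 kg full. Origin under its flat floor (x -65 to +73 mm); 116 mm wide (126 over the handle straps); side and rear walls 44 mm high. -x is its front: no wall there, the floor runs on as an apron rising 24 degrees to a lip at x = -112, 22 mm up. Hung, its x points as the feeder's x, with 8 mm play to each side plate.
- tray_handle (a point): Centre of the tray's handle: a flat-sided wooden grip, 18 x 18 mm, 104 mm long, along the tray's y between two straps, 92 mm above the underside, at x = -10 mm, nearly over the centre of gravity. The grip turns freely on its rod (up to 1.9 rad either way; its sides start upright), so a tray held by it hangs level, and swings while held. Axes as tray.
- tray_pins (a point): Middle of the line through the tray's two pivot pins: x = -72, z = 28 mm in the tray's frame; axes as tray. The 10 mm pins stick out sideways to y = +-88 mm; an 18 mm collar on each end (|y| 83 to 88) stays outside the side plates. Swung front-down about the pins, the tray is empty by 60 to 80 degrees of tilt.
- nut_1_centre (a point): Centre of plain steel hexagon nut no. 1 of seven alike: 30 mm across flats, 16 mm thick, 55 g; its z axis is the bore.
- nut_2_centre (a point): Centre of plain steel hexagon nut no. 2 of seven alike: 30 mm across flats, 16 mm thick, 55 g; its z axis is the bore.
- nut_3_centre (a point): Centre of plain steel hexagon nut no. 3 of seven alike: 30 mm across flats, 16 mm thick, 55 g; its z axis is the bore.
- nut_4_centre (a point): Centre of plain steel hexagon nut no. 4 of seven alike: 30 mm across flats, 16 mm thick, 55 g; its z axis is the bore.
- nut_5_centre (a point): Centre of plain steel hexagon nut no. 5 of seven alike: 30 mm across flats, 16 mm thick, 55 g; its z axis is the bore.
- nut_6_centre (a point): Centre of plain steel hexagon nut no. 6 of seven alike: 30 mm across flats, 16 mm thick, 55 g; its z axis is the bore.
- nut_7_centre (a point): Centre of plain steel hexagon nut no. 7 of seven alike: 30 mm across flats, 16 mm thick, 55 g; its z axis is the bore.
- tape_roll: Yellow roll of tape, 56 mm across, 22 mm high, lying loose beside the feeder; origin under its centre. Bystander.
- tin: Old dark open tin, 79 mm across, 85 mm high, standing loose between the feeder and the drawer chest; origin under its centre. Bystander.
- oilstone: Grey oilstone, 70 x 174 x 22 mm, lying loose near the front edge of the bench, right of the feeder; origin under its centre. Bystander.

How it is judged:
By the outcome, as a careful person would: the job done as asked, in the order asked, and still so for the second after the job is handed in, with the robot touching nothing.
It also fails if it takes over 56 s, if anything falls off the work surface, if the arm or the gripper's body presses on something with over 40 N, if the wrist force passes 120 N, or if a joint passes its speed limit or range.

## Robot

A 6-joint arm with a two-finger parallel gripper is mounted at the origin on a cart in front of the work surface, level with it; the furniture and walls round the work are solid. World frame = base frame: x ahead of the robot, y to its left, z up, the work surface at z = 0. Lengths are in m, angles in degrees, forces in N, time in s.
With the tool pointing down it reaches from about 0.275 to 0.725 m from the base axis. Payload 5.6 kg.
Tool frame: the origin (TCP) lies where the fingers leave the gripper's body, on its centre line; the fingertips stand 73 mm ahead of it and the grasp point (between the pads) lies 54 mm ahead of it; z points along the fingers, y is the line along which they close (so a half turn about z gives the same grasp; the last joint's range is limited). The gripper opens to 85 mm and grips with 20 to 120 N. Pads are 22 mm wide; open, the fingers measure 114 mm over their backs; the gripper's body (76 mm by 85 mm) begins 54 mm behind the grasp point. The pads swing forward as they close: fully open they stand 13 mm farther back than shut.
Start: joints at [86.436, 14.616, 6.199, 0, -81.583, -16.306], TCP at [0.187, 0.517, 0.304] pointing down, gripper open.
Joint ranges: [-168.99, 168.99], [-69.2, 112.95], [-62.41, 85.93], [-164.36, 98.24], [-168.68, -3.75], [-174.98, 174.98]. Speed limits (degrees/s): [147.25, 147.25, 180, 180, 180, 180].

## Interface

Orientations are given as a 3x3 rotation matrix whose columns are the frame's x, y, z axes.
In Python, from cell import env, imaging gives the robot as it stands.
- The arm moves only by the tool jog_arm, never from a script. Its argument "plan" is a list of rows, each a list of 7 numbers: the finger opening in mm, from 0 to 85.4, then the shift along the tool's x, y, z in mm, then the turn, a rotation vector about the tool's x, y, z in degrees. In form: [[gripper, x, y, z, ax, ay, az], ...]. A call has 1 to 20 rows; each row shifts and turns the commanded pose from where the row before left it, along the tool's axes as they then stand; what a row does not reach is not made up. A row lasts 1/10 s, in which the tool goes at most 50 mm and 8.59 degrees, less where a joint would pass 70% of its speed; a pose out of reach is approached as far as the arm can. A call is refused whole if a number of a shift passes 50 or a number of a turn 8.59, either way. A call with a gripper value outside its range is refused whole. The fingers move at their own pace and stop on an object; "newtons" is the grip in N (left out, the last holds). Time passes only in rows, so rows that do not move let the fingers close. It gives the time, the measured TCP pose, the force, the opening and the grip force at its end, in the units of the state.
- env.get_obs(): the state, without advancing time (a new reading comes with each control period).
- imaging.grab_frame(name): name is "side" or "top" or "wrist"; returns the picture (480x640x3 uint8, blue, green, red); there is no depth.
- imaging.camera_info(name): a dict with "fx", "fy", "cx", "cy" (pixels), "dist_coeffs" ([k1, k2, p1, p2, k3] as OpenCV has them; the pictures are not rectified), "eye" and "attitude" of the camera in the world. Camera axes: x right, y up, looking along -z (the intrinsics and any distortion apply to the point x, -y, -z); pixel columns grow to the right and rows downward; lengths in m; the calibration is good to about 2 mm. A picture is of the moment at which its call begins: read the wrist's pose just before it. camera_info takes no time and is no camera call; for the wrist camera it gives the pose at the moment of the call.
- env.sign_off(): hands the job in; it is judged then, once.
Trained networks look in the newest picture that a camera, given by its name, has taken for a name from the list of things; names that differ only in an ending like _2 or _b are one class to them, and where a whole thing is asked for, a point or a joint stands for the part that bears it (a point fixed in the world has none). Each returns a list of dicts, best first, with "confidence" (0 to 1); they miss things now and then, are a little off and sometimes report something else, mostly with a low value. They report only what shows in the picture. A call takes as long as a camera call.
- imaging.cut_out(target, camera): "pixels" (480x640 bool, what is visible of it) and "box" ([centre column, centre row, width, height] in pixels, round what is visible of it).
The state is a dict: "clock": time; "joint_pos": joint angles; "dq": joint speeds; "effort": joint torques, N m; "tcp_pos": TCP position; "tool_rot": TCP orientation; "wrist_force": force on the tool from outside, world axes, zero at the start; "moment": the same for the moment, N m; "grip_width": opening from 0.0 (shut) to 1.0 (fully open); "finger_force": force on a finger pad.
Only numpy, scipy, OpenCV 4.12 (cv2) and the standard library are available. Lean on these libraries where they do the work, as an engineer would, in place of code of your own. Each camera call takes 0.05 s, during which the arm holds its last target. There are 200 camera calls.

## Working session

There is one attempt and no reset: what is moved stays moved. The work goes in short steps, Python scripts to look and compute and a tool call to move; the robot and the scene stay as the last step left them, time stands still between calls to the robot, and variables do not carry over. Pictures are saved under pics/ and viewed, at most 11 in all, crops included, and the job is handed in when it is done.

Besides the shell and the picture viewer there is one more tool, called after ">>>" as name(argument=value, ...), one argument or row to a line, values as JSON. jog_arm: Moves the arm, as the interface text tells. Its arguments: {"type":"object","properties":{"plan":{"type":"array"},"newtons":{"type":"number"}},"required":["plan"]}

```bash
ls; mkdir -p pics; python3 - <<'E'
from cell import env, imaging
import cv2,numpy as np
for c in ["side","top","wrist"]:
    im=imaging.grab_frame(c); cv2.imwrite(f"pics/a_{c}.png",im)
    i=imaging.camera_info(c); print(c,i)
    for t in ["tray","feeder","tray_handle","tape_roll","tin","oilstone"]:
        r=imaging.cut_out(t,c)
        print(t,[(round(x["confidence"],2),np.round(x["box"]).tolist()) for x in r[:2]])
        if r and t!="x": np.save(f"pics/{c}_{t}.npy",r[0]["pixels"])
print(env.get_obs())
E
```

```text
pics
side {'fx': 518.1114229588901, 'fy': 518.1114229588901, 'cx': 324.8774729305121, 'cy': 239.81609791990866, 'dist_coeffs': array([-0.14545212,  0.        ,  0.        ,  0.        ,  0.        ]), 'eye': array([-0.04021621, -0.95376343,  0.86464281]), 'attitude': array([[ 0.8575452 ,  0.30715581, -0.41263971],
       [-0.51401889,  0.48043709, -0.71060874],
       [-0.02002018,  0.82148372,  0.56988041]])}
tray [(0.94, [259.0, 204.0, 69.0, 52.0])]
feeder [(0.79, [342.0, 270.0, 129.0, 113.0])]
tray_handle [(0.88, [260.0, 207.0, 66.0, 50.0]), (0.34, [342.0, 267.0, 125.0, 109.0])]
tape_roll [(0.75, [339.0, 325.0, 29.0, 22.0]), (0.32, [343.0, 269.0, 127.0, 109.0])]
tin [(0.96, [346.0, 219.0, 24.0, 28.0])]
oilstone []
top {'fx': 547.9943815066778, 'fy': 547.9943815066778, 'cx': 316.5899835312863, 'cy': 233.07070915317462, 'dist_coeffs': array([0.00387794, 0.        , 0.        , 0.        , 0.        ]), 'eye': array([0.07284148, 0.19626737, 1.62309147]), 'attitude': array([[-0.43195701,  0.85795996, -0.27806088],
       [-0.9018874 , -0.41210873,  0.12948172],
       [-0.00350119,  0
[... 901 characters left out ...]
04,
       -8.15811217e+01, -1.63072022e+01]), 'dq': array([ 0.07975551,  0.01472604, -0.02021275, -0.05272348,  0.09623594,
        0.04089663]), 'effort': array([ 1.45556005e-03, -3.86411941e+01,  2.38079649e+01,  5.36830589e+00,
       -4.11080864e-04, -7.47633550e-06]), 'tcp_pos': array([0.18690779, 0.51727773, 0.3038752 ]), 'tool_rot': array([[ 9.40463387e-01, -3.39895009e-01, -5.88975987e-06],
       [-3.39895009e-01, -9.40463387e-01,  2.66597900e-05],
       [-1.46006331e-05, -2.30706564e-05, -1.00000000e+00]]), 'wrist_force': array([-0.40831031, -0.1245546 ,  0.7412793 ]), 'moment': array([-0.06719413,  0.04048752,  0.0286784 ]), 'finger_force': 0.0, 'grip_width': 0.9993781820369081}
```

View pics/a_side.png

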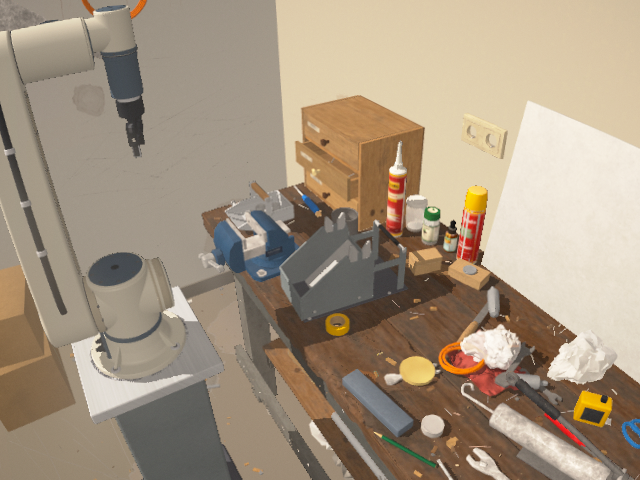

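View pics/a_top.png

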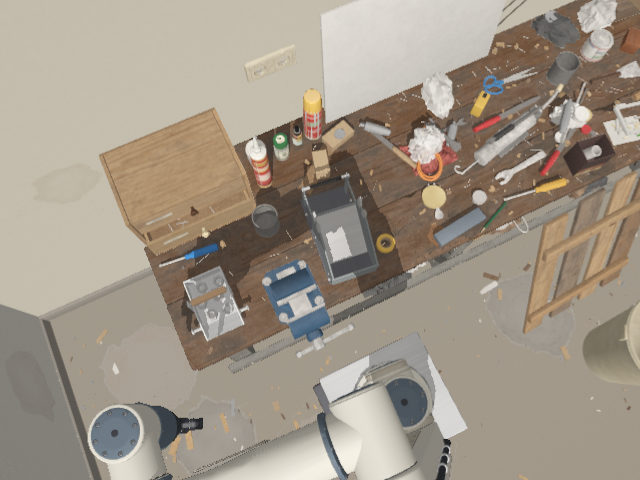

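```bash
cat > h.py <<'E'
from cell import env, imaging
import cv2,numpy as np
np.set_printoptions(precision=4,suppress=True)
def KD(i): return np.array([[i["fx"],0,i["cx"]],[0,i["fy"],i["cy"]],[0,0,1.]]),np.array(i["dist_coeffs"])
def ray(i,uv):
    K,D=KD(i); p=cv2.undistortPoints(np.array(uv,float).reshape(-1,1,2),K,D).reshape(-1,2)
    d=np.c_[p[:,0],-p[:,1],-np.ones(len(p))]@np.array(i["attitude"]).T
    return np.array(i["eye"]),d
def atz(i,uv,z):
    e,d=ray(i,uv); return e+d*((z-e[2])/d[:,2])[:,None]
def proj(i,P):
    P=np.array(P,float).reshape(-1,3); c=(P-i["eye"])@np.array(i["attitude"]); c=c*[1,-1,-1]
    K,D=KD(i); return cv2.projectPoints(c,np.zeros(3),np.zeros(3),K,D)[0].reshape(-1,2)
def pose(x,y,yawdeg,P):
    a=np.radians(yawdeg); R=np.array([[np.cos(a),-np.sin(a),0],[np.sin(a),np.cos(a),0],[0,0,1]])
    return np.array(P,float).reshape(-1,3)@R.T+[x,y,0]
E
python3 - <<'E'
from h import *
i=imaging.camera_info("top")
print("handle",atz(i,[[192,303],[226,289],[208,297]],.092))
print("pins",atz(i,[[190,335],[243,318]],.028))
print("feeder lip",atz(i,[[331,283],[376,267]],.068), "rod", atz(i,[[305,190],[354,177]],.13))
print("tin,tape,oil",atz(i,[[264,221]],.05),atz(i,[[386,243]],.01),atz(i,[[460,226]],.02))
print("vise",atz(i,[[296,290],[265,285],[320,340],[350,328]],.08))
im=cv2.imread("pics/a_top.png")[160:360,150:410]
cv2.imwrite("pics/b_crop.png",cv2.resize(im,None,fx=3,fy=3,interpolation=cv2.INTER_CUBIC))
E
```

```text
handle [[0.4854 0.3943 0.092 ]
 [0.481  0.2923 0.092 ]
 [0.4818 0.3472 0.092 ]]
pins [[0.4183 0.4422 0.028 ]
 [0.3972 0.2849 0.028 ]]
feeder lip [[ 0.3721  0.0127  0.068 ]
 [ 0.3581 -0.1268  0.068 ]] rod [[ 0.6437 -0.0336  0.13  ]
 [ 0.6183 -0.1819  0.13  ]]
tin,tape,oil [[0.6364 0.1097 0.05  ]] [[ 0.4228 -0.2016  0.01  ]] [[ 0.3704 -0.4302  0.02  ]]
vise [[0.3947 0.1134 0.08  ]
 [0.4465 0.1876 0.08  ]
 [0.2376 0.1128 0.08  ]
 [0.2312 0.0227 0.08  ]]
```

View pics/b_crop.png

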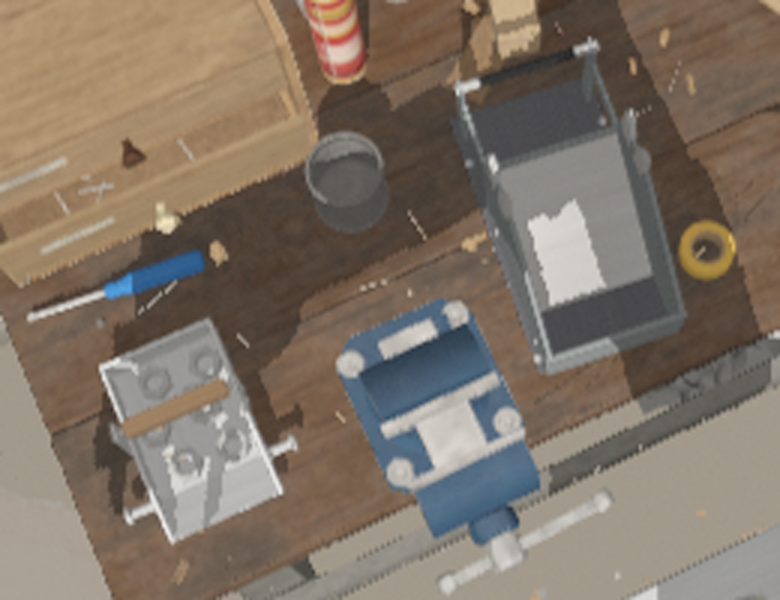

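The crop shows the tray (crop 100–290, 320–540), with its handle from (122,430) to (229,388), its front at the bottom and its pins at (128,516) and (293,443). The feeder lies at upper right, with its rod from (460,88) to (590,45) and its lip from (540,365) to (683,318). The vise stands between the two. I'm moving above the tray for a close look.

>>> jog_arm(
  plan=[
    [85,37.4,6.8,0,0,0,0],
    [85,37.4,6.8,0,0,0,0],
    [85,37.4,6.8,0,0,0,0],
    [85,37.4,6.8,0,0,0,0],
    [85,37.4,6.8,0,0,0,0],
    [85,37.4,6.8,0,0,0,0],
    [85,37.4,6.8,0,0,0,0],
    [85,37.4,6.8,0,0,0,0],
    [85,37.4,6.8,0,0,0,0],
    [85,0,0,0,0,0,8.4],
    [85,0,0,0,0,0,8.4],
    [85,0,0,0,0,0,8.4],
    [85,0,0,0,0,0,8.4],
    [85,0,0,0,0,0,8.4],
    [85,0,0,0,0,0,8.4],
    [85,0,0,0,0,0,8.4],
    [85,0,0,0,0,0,8.4],
    [85,0,0,0,0,0,8.4],
    [85,0,0,0,0,0,0],
  ],
)

```text
clock: 2.95
tcp_pos: [0.4827, 0.3453, 0.3038]
tool_rot: [[-0.097, -0.995, -0.0], [-0.995, 0.097, -0.0], [0.0, 0.0, -1.0]]
wrist_force: [-0.8, 0.2, -0.3]
grip_width: 0.993
finger_force: 0.0
```

```bash
python3 - <<'E'
from h import *
i=imaging.camera_info("wrist"); im=imaging.grab_frame("wrist"); cv2.imwrite("pics/c_w.png",im)
import pickle; pickle.dump(i,open("pics/c_w.pkl","wb"))
o=env.get_obs(); print(o["tcp_pos"],o["tool_rot"],i["eye"])
E
```

```text
[0.4827 0.3453 0.3038] [[-0.0922 -0.9957 -0.    ]
 [-0.9957  0.0922 -0.0001]
 [ 0.0001  0.     -1.    ]] [0.4751 0.2667 0.3746]
```

View pics/c_w.png

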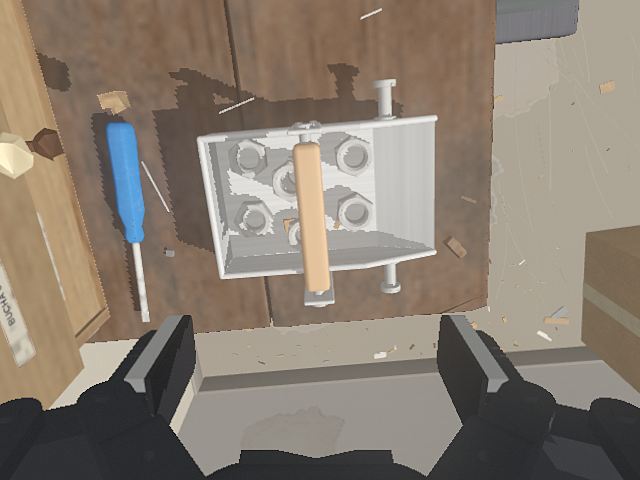

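The wrist picture shows the tray with its handle from (308,143) to (317,291), the pin ends at (385,81) and (391,291), the lip corners at (436,117) and (435,252), and the rear corners at (199,137) and (222,277).

```bash
python3 - <<'E'
from h import *
import pickle
from scipy.optimize import least_squares as ls
i=pickle.load(open("pics/c_w.pkl","rb"))
P=np.array([[-10,-52,.101e3],[-10,52,101],[-72,-88,28],[-72,88,28],[-112,-58,22],[-112,58,22],[73,-58,44],[73,58,44]])/1e3
uv=np.array([[308,143],[317,291],[385,79],[391,292],[436,117],[435,252],[200,137],[222,277]])
f=lambda p:(proj(i,pose(*p,P))-uv).ravel()
r=ls(f,[.49,.34,-6],x_scale=[.01,.01,1]); print("tray",r.x,r.fun.reshape(-1,2))
o=env.get_obs()
h=pose(*r.x,[-.010,0,.092])[0]; g=o["tcp_pos"]+.054*o["tool_rot"][:,2]
print("handle",h,"delta tool mm",o["tool_rot"].T@(h-g)*1e3)
t=imaging.camera_info("top")
Q=np.array([[120,71,132],[120,-71,132],[-154,71,68],[-154,-71,68]])/1e3
uq=np.array([[303.3,189.3],[346.7,175],[330,281.7],[377.7,266]])
q=ls(lambda p:(proj(t,pose(*p,Q))-uq).ravel(),[.51,-.08,-10],x_scale=[.01,.01,1]); print("feeder",q.x,q.fun)
print("tray top-cam pins",proj(t,pose(*r.x,P[2:4])),"seen 248,308 / 193,332")
E
```

```text
tray [ 0.4948  0.3451 -1.2404] [[-0.7433  0.8957]
 [ 2.0669  1.5439]
 [ 1.0048  1.2922]
 [-0.5324 -3.075 ]
 [-0.2341 -0.5624]
 [-1.0639  0.2085]
 [-0.3276 -0.5833]
 [-0.4384 -0.7333]]
handle [0.4848 0.3453 0.092 ] delta tool mm [ -0.1791  -2.0776 157.8332]
feeder [ 0.5206 -0.0806 -7.6541] [-1.3492 -0.0729  1.0353  0.4562  0.9551 -0.6921 -0.6418  0.3307]
tray top-cam pins [[248.035  306.8569]
 [191.634  331.8287]] seen 248,308 / 193,332
```

>>> jog_arm(
  plan=[
    [85,0,-2,30,0,0,-2],
    [85,0,0,30,0,0,-2],
    [85,0,0,30,0,0,0],
    [85,0,0,30,0,0,0],
    [85,0,0,25,0,0,0],
    [85,0,0,12,0,0,0],
    [85,0,0,0,0,0,0],
    [0,0,0,0,0,0,0],
    [0,0,0,0,0,0,0],
    [0,0,0,0,0,0,0],
    [0,0,0,0,0,0,0],
    [0,0,0,0,0,0,0],
    [0,0,0,0,0,0,0],
  ],
  newtons=50,
)

```text
clock: 4.3
tcp_pos: [0.4851, 0.3453, 0.1476]
tool_rot: [[-0.025, -1.0, 0.001], [-1.0, 0.025, 0.001], [-0.001, -0.001, -1.0]]
wrist_force: [-0.2, -0.1, 3.0]
grip_width: 0.202
finger_force: 51.3
```

>>> jog_arm(
  plan=[
    [0,0,0,-10,0,0,0],
    [0,0,0,-25,0,0,0],
    [0,0,0,-40,0,0,0],
    [0,0,0,-45,0,0,0],
    [0,0,0,-45,0,0,0],
    [0,0,0,-32,0,0,0],
    [0,0,0,-15,0,0,0],
    [0,0,0,0,0,0,0],
    [0,0,0,0,0,0,0],
  ],
)

```text
clock: 5.2
tcp_pos: [0.4839, 0.345, 0.3568]
tool_rot: [[-0.026, -1.0, -0.004], [-1.0, 0.026, -0.002], [0.002, 0.004, -1.0]]
wrist_force: [0.3, -0.2, -8.4]
grip_width: 0.199
finger_force: 49.9
```

```bash
python3 - <<'E'
from h import *
for c in ["side","top"]:
    im=imaging.grab_frame(c); cv2.imwrite(f"pics/d_{c}.png",im)
a=cv2.resize(cv2.imread("pics/d_side.png")[180:350,240:440],None,fx=3,fy=3,interpolation=cv2.INTER_CUBIC)
cv2.imwrite("pics/d_sc.png",a)
E
```

```text
(no output)
```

View pics/d_sc.png

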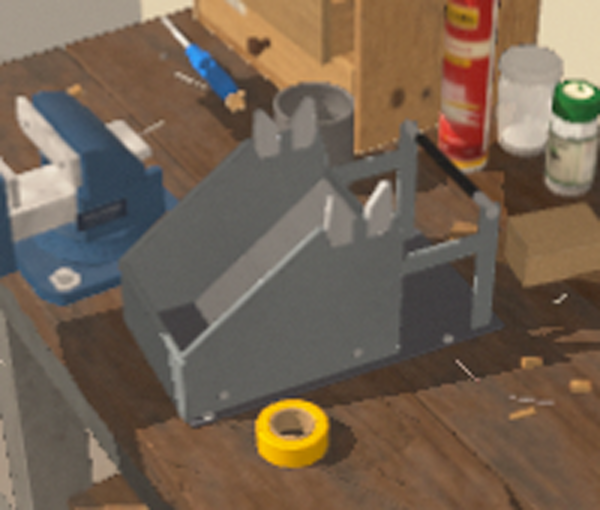

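The side crop shows the feeder clearly: near horn tips at (338,196) and (384,181), far horn tips at (263,112) and (304,98), lip corners at (180,355) and (122,260), and rod ends at (408,130) and (487,205).

```bash
python3 - <<'E'
from h import *
from scipy.optimize import least_squares as ls
t=imaging.camera_info("top"); s=imaging.camera_info("side")
Q=np.array([[120,71,132],[120,-71,132],[-154,71,68],[-154,-71,68]])/1e3
uq=np.array([[303.3,189.3],[346.7,175],[330,281.7],[377.7,266]])
S=np.array([[-20,-68.5,182],[20,-68.5,182],[-20,68.5,182],[20,68.5,182],[-154,-71,68],[-154,71,68],[-154,-71,0],[120,71,132],[120,-71,132]])/1e3
us=np.array([[338,196],[384,181],[263,112],[304,98],[180,355],[122,260],[188,420],[408,130],[487,205]])/3+[240,180]
fs=lambda p:(proj(s,pose(*p,S))-us).ravel(); ft=lambda p:(proj(t,pose(*p,Q))-uq).ravel()
for n,f in [("side",fs),("top",ft),("both",lambda p:np.r_[fs(p),ft(p)])]:
    q=ls(f,[.51,-.08,-10],x_scale=[.01,.01,1],loss="soft_l1"); print(n,q.x,np.round(f(q.x).reshape(-1,2),1).tolist())
print("handle hung",pose(*q.x,[.062,0,.224]))
E
```

```text
side [ 0.5241 -0.0885 -7.0019] [[-0.4, -0.3], [-0.2, 0.4], [-0.1, -1.2], [0.9, -0.2], [0.4, 1.8], [-1.1, -0.4], [-0.9, 1.4], [0.2, -3.8], [1.9, -0.4]]
top [ 0.5207 -0.0804 -7.5185] [[-1.5, -0.0], [0.8, 0.4], [1.0, -0.7], [-0.6, 0.2]]
both [ 0.5241 -0.086  -7.2816] [[-1.1, -0.8], [-0.9, -0.1], [-0.5, -1.7], [0.5, -0.7], [-0.4, 1.0], [-1.5, -1.1], [-1.7, 0.7], [-0.1, -4.2], [1.3, -0.7], [-0.4, -1.6], [1.8, -1.3], [2.5, -2.5], [0.7, -1.7]]
handle hung [[ 0.5856 -0.0939  0.224 ]]
```

>>> jog_arm(
  plan=[
    [0,12,0,0,0,0,0],
    [0,22,0,0,0,0,0],
    [0,30,0,0,0,0,0],
    [0,30,0,0,0,0,0],
    [0,30,0,0,0,0,0],
    [0,30,-3,0,0,0,0],
    [0,30,-8,0,0,0,0],
    [0,30,-12,0,0,0,0],
    [0,30,-15,0,0,0,0],
    [0,30,-17,0,0,0,0],
    [0,30,-17,0,0,0,0],
    [0,30,-15,0,0,0,0],
    [0,30,-12,0,0,0,0],
    [0,30,-8,0,0,0,0],
    [0,30,-4,0,0,0,0],
    [0,12,-2,0,0,0,0],
    [0,0,0,0,0,0,3],
    [0,0,0,0,0,0,2.8],
    [0,0,0,0,0,0,0],
    [0,0,0,0,0,0,0],
  ],
)

```text
clock: 7.3
tcp_pos: [0.5861, -0.0935, 0.3583]
tool_rot: [[-0.125, -0.992, -0.001], [-0.992, 0.125, 0.0], [0.0, 0.001, -1.0]]
wrist_force: [-0.0, -0.3, -7.0]
grip_width: 0.198
finger_force: 50.0
```

```bash
python3 - <<'E'
from h import *
o=env.get_obs(); print(o["tcp_pos"],o["tool_rot"])
im=imaging.grab_frame("side"); cv2.imwrite("pics/e_side.png",im)
b=imaging.grab_frame("top"); cv2.imwrite("pics/e_top.png",b)
L=cv2.resize(im[130:330,260:420],None,fx=2.5,fy=2.5,interpolation=cv2.INTER_CUBIC)
R=cv2.resize(b[130:330,270:430],None,fx=2.5,fy=2.5,interpolation=cv2.INTER_CUBIC)
cv2.imwrite("pics/e.png",np.hstack([L,R]))
E
```

```text
[ 0.5861 -0.0935  0.3583] [[-0.1251 -0.9921 -0.0013]
 [-0.9921  0.1251  0.0001]
 [ 0.0001  0.0013 -1.    ]]
```

View pics/e.png

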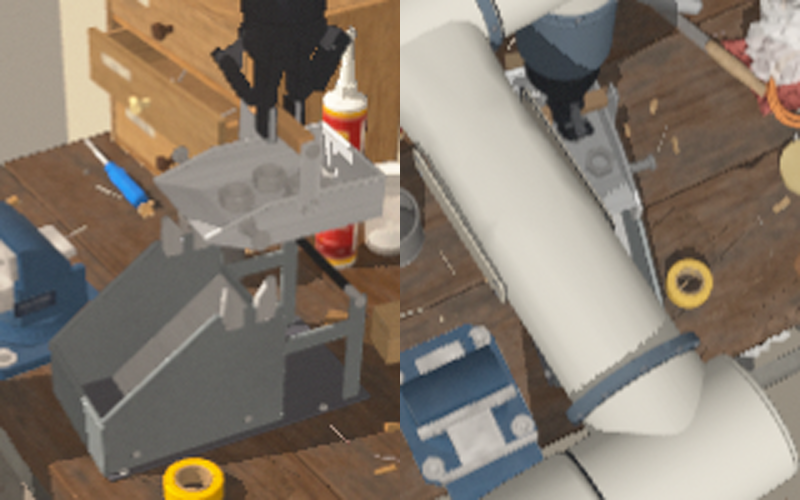

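The left half shows the tray level above the feeder and behind the horns. The arm hides most of it in the top view. Next I'll overlay the expected tray and saddle points on the side picture.

```bash
python3 - <<'E'
from h import *
s=imaging.camera_info("side"); o=env.get_obs()
im=cv2.imread("pics/e_side.png"); x0,y0,k=300,160,5
c=cv2.resize(im[y0:280,x0:440],None,fx=k,fy=k,interpolation=cv2.INTER_CUBIC)
R=o["tool_rot"]; yaw=np.degrees(np.arctan2(R[1,0],R[0,0]))+90
h=o["tcp_pos"]+[0,0,-.0556]; org=pose(h[0],h[1],yaw,[.010,0,0])[0]
dz=h[2]-.092
def dr(pts,col):
    for p in proj(s,pts): cv2.drawMarker(c,tuple(int(v) for v in ((p-[x0,y0]+.5)*k)),col,0,14,1)
T=pose(org[0],org[1],yaw,np.array([[-72,-88,28],[-72,88,28],[-112,-58,22],[-112,58,22],[73,-58,44],[73,58,44],[-72,-58,28]])/1e3)+[0,0,dz]
dr(T,(0,0,255)); print(yaw,org,dz,proj(s,T))
dr(pose(.5241,-.086,-7.28,np.array([[0,-68.5,160],[0,68.5,160],[20,-68.5,182],[-20,-68.5,182]])/1e3),(0,255,0))
cv2.imwrite("pics/f.png",c)
E
```

```text
-7.1970221958728615 [ 0.5962 -0.0947  0.    ] 0.21103455909832178 [[364.034  225.5874]
 [331.1305 190.2343]
 [341.7963 225.4082]
 [321.1125 201.5072]
 [413.5885 198.8439]
 [388.9092 177.6657]
 [357.8968 218.9824]]
```

View pics/f.png

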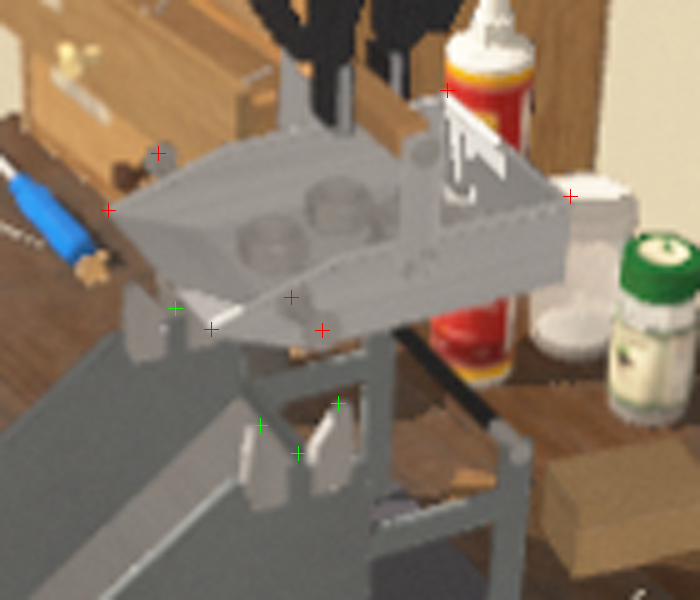

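Predicted and actual tray points agree within about 3 mm, and the pins line up over the slots. Lowering now.

>>> jog_arm(
  plan=[
    [0,0,0,10,0,0,0],
    [0,0,0,15,0,0,0],
    [0,0,0,15,0,0,0],
    [0,0,0,10,0,0,0],
    [0,0,0,5,0,0,0],
    [0,0,0,5,0,0,0],
    [0,0,0,5,0,0,0],
    [0,0,0,5,0,0,0],
    [0,0,0,0,0,0,0],
    [0,0,0,0,0,0,0],
  ],
)

```text
clock: 8.4
tcp_pos: [0.5865, -0.0937, 0.2891]
tool_rot: [[-0.127, -0.992, 0.0], [-0.992, 0.127, -0.0], [0.0, -0.0, -1.0]]
wrist_force: [-0.2, 1.1, -7.0]
grip_width: 0.2
finger_force: 49.9
```

>>> jog_arm(
  plan=[
    [0,0,0,3,0,0,0],
    [0,0,0,3,0,0,0],
    [0,0,0,3,0,0,0],
    [0,0,0,0,0,0,0],
    [0,0,0,0,0,0,0],
  ],
)

```text
clock: 8.9
tcp_pos: [0.5863, -0.0937, 0.2798]
tool_rot: [[-0.127, -0.992, -0.0], [-0.992, 0.127, -0.0], [0.0, 0.0, -1.0]]
wrist_force: [-0.9, -0.6, -7.4]
grip_width: 0.2
finger_force: 50.0
```

```bash
cat > ov.py <<'E'
from h import *
import sys
s=imaging.camera_info("side"); im=imaging.grab_frame("side"); x0,y0,k=290,170,5
c=cv2.resize(im[y0:290,x0:430],None,fx=k,fy=k,interpolation=cv2.INTER_CUBIC)
T=pose(.5241,-.086,-7.28,np.array([[0,-88,160],[0,88,160],[-40,-58,154],[-40,58,154],[145,-58,176],[145,58,176]])/1e3)
for p in proj(s,T): cv2.drawMarker(c,tuple(int(v) for v in ((p-[x0,y0]+.5)*k)),(0,0,255),0,14,1)
cv2.imwrite(sys.argv[1],c); print(env.get_obs()["tcp_pos"])
E
python3 ov.py pics/g.png
```

```text
[ 0.5863 -0.0937  0.2798]
```

View pics/g.png

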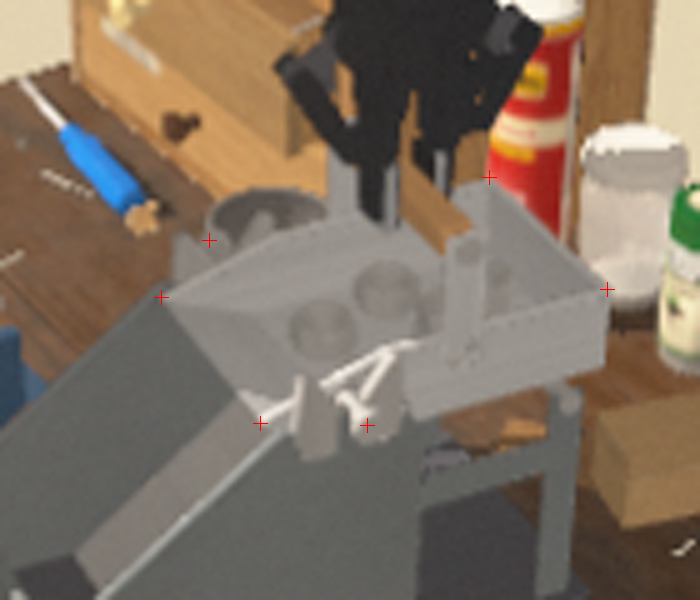

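The tray is between the side plates with its near pin in its slot at about (355,405). The wrist still carries the full weight, so I'm lowering further.

>>> jog_arm(
  plan=[
    [0,0,0,2,0,0,0],
    [0,0,0,2,0,0,0],
    [0,0,0,0,0,0,0],
    [0,0,0,0,0,0,0],
  ],
)

```text
clock: 9.35
tcp_pos: [0.5862, -0.0938, 0.2795]
tool_rot: [[-0.126, -0.992, 0.003], [-0.992, 0.126, -0.001], [0.0, -0.003, -1.0]]
wrist_force: [-8.1, 3.7, 8.7]
grip_width: 0.199
finger_force: 52.2
```

>>> jog_arm(
  plan=[
    [0,0,0,2,0,0,0],
    [0,0,0,0,0,0,0],
    [0,0,0,0,0,0,0],
  ],
)

```text
clock: 9.65
tcp_pos: [0.5861, -0.0938, 0.2794]
tool_rot: [[-0.125, -0.992, 0.005], [-0.992, 0.125, -0.001], [0.001, -0.005, -1.0]]
wrist_force: [-11.6, 5.4, 16.9]
grip_width: 0.2
finger_force: 53.4
```

>>> jog_arm(
  plan=[
    [0,0,1,-2,0,0,0],
    [0,0,1,-1,0,0,0],
    [0,0,5.8,-5.2,0,0,0],
    [0,0,6.3,-4.6,0,0,0],
    [0,0,6.6,-4.1,0,0,0],
    [0,0,6.9,-3.4,0,0,0],
    [0,0,0,0,0,0,0],
  ],
)

```text
clock: 10.35
tcp_pos: [0.5599, -0.0902, 0.2956]
tool_rot: [[-0.126, -0.992, 0.005], [-0.992, 0.126, -0.0], [-0.0, -0.005, -1.0]]
wrist_force: [5.4, -0.8, 0.4]
grip_width: 0.204
finger_force: 51.0
```

>>> jog_arm(
  plan=[
    [0,0,7.3,-2.9,0,0,0],
    [0,0,7.4,-2.2,0,0,0],
    [0,0,7.6,-1.6,0,0,0],
    [0,0,7.7,-0.9,0,0,0],
    [0,0,0,0,0,0,0],
  ],
)

```text
clock: 10.85
tcp_pos: [0.5296, -0.0866, 0.3039]
tool_rot: [[-0.126, -0.992, 0.004], [-0.992, 0.126, -0.001], [0.0, -0.004, -1.0]]
wrist_force: [1.5, 0.7, 7.5]
grip_width: 0.2
finger_force: 52.1
```

>>> jog_arm(
  plan=[
    [0,0,3.9,-0.1,0,0,0],
    [0,0,3.9,-0.1,0,0,0],
    [0,0,3.9,0.2,0,0,0],
    [0,0,3.9,0.3,0,0,0],
    [0,0,3.8,0.5,0,0,0],
    [0,0,3.8,0.6,0,0,0],
    [0,0,3.8,0.9,0,0,0],
    [0,0,3.8,0.9,0,0,0],
    [0,0,0,0,0,0,0],
    [0,0,0,0,0,0,0],
  ],
)

```text
clock: 11.85
tcp_pos: [0.4989, -0.083, 0.3012]
tool_rot: [[-0.126, -0.992, 0.003], [-0.992, 0.126, -0.001], [0.001, -0.003, -1.0]]
wrist_force: [-1.8, 1.2, 12.1]
grip_width: 0.202
finger_force: 52.7
```

>>> jog_arm(
  plan=[
    [0,0,4.7,0.2,5,0,0],
    [0,0,4.7,0.2,5,0,0],
    [0,0,4.7,0.2,5,0,0],
    [0,0,3.9,0.3,0,0,0],
    [0,0,3.9,0.3,0,0,0],
    [0,0,3.8,0.5,0,0,0],
    [0,0,3.8,0.5,0,0,0],
    [0,0,3.8,0.9,0,0,0],
    [0,0,3.8,0.9,0,0,0],
    [0,0,0,0,0,0,0],
    [0,0,0,0,0,0,0],
    [0,0,0,0,0,0,0],
    [0,0,0,0,0,0,0],
    [0,0,0,0,0,0,0],
  ],
)

```text
clock: 13.25
tcp_pos: [0.4639, -0.0787, 0.2906]
tool_rot: [[-0.126, -0.957, 0.26], [-0.992, 0.122, -0.034], [0.001, -0.262, -0.965]]
wrist_force: [-8.4, 1.7, 15.7]
grip_width: 0.203
finger_force: 53.5
```

```bash
python3 - <<'E'
from h import *
o=env.get_obs(); g=o["tcp_pos"]+.0556*o["tool_rot"][:,2]; d=pose(0,0,7.28,g-[.5241,-.086,0])[0]
print("handle in feeder",d,"tilt",np.degrees(np.arctan2(d[2]-.16,d[0]))-45.9,o["wrist_force"])
im=imaging.grab_frame("side"); r=imaging.cut_out("nut_1_centre","side")
print([(round(x["confidence"],2),np.round(x["box"]).tolist()) for x in r])
cv2.imwrite("pics/i.png",cv2.resize(im[150:320,260:430],None,fx=3.5,fy=3.5,interpolation=cv2.INTER_CUBIC))
E
```

```text
handle in feeder [-0.0461 -0.0004  0.2369] tilt 75.0399949073965 [-8.4091  1.6848 15.7487]
[]
```

View pics/i.png

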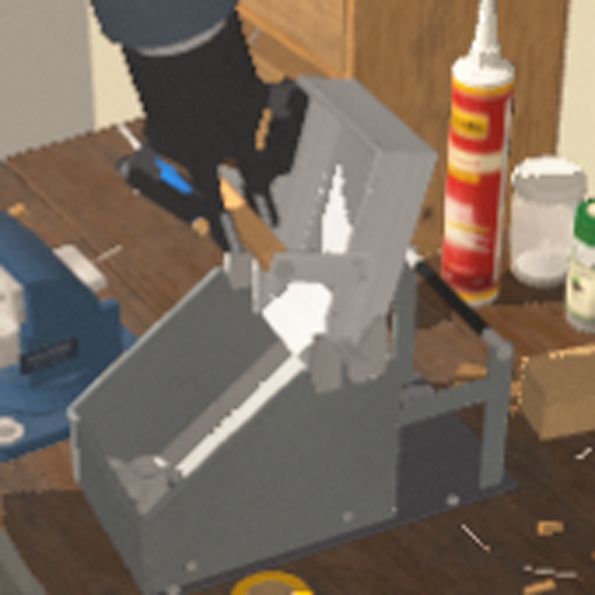

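The side view shows the tray tilted 75° on its pins, its visible interior empty, and nuts at the front of the bin around (140,470). I'll tilt a little further and check with the wrist camera.

>>> jog_arm(
  plan=[
    [0,0,2.9,1,0,0,0],
    [0,0,2.9,1,0,0,0],
    [0,0,0,0,0,0,0],
    [0,0,0,0,0,0,0],
    [0,0,0,0,0,0,0],
    [0,0,0,0,0,0,0],
  ],
)

```text
clock: 13.95
tcp_pos: [0.4584, -0.078, 0.2869]
tool_rot: [[-0.127, -0.958, 0.259], [-0.992, 0.122, -0.034], [0.001, -0.261, -0.965]]
wrist_force: [-10.5, 1.6, 17.1]
grip_width: 0.196
finger_force: 53.8
```

```bash
python3 - <<'E'
from h import *
for c in ["wrist","top"]:
    im=imaging.grab_frame(c); cv2.imwrite(f"pics/j_{c}.png",im); r=imaging.cut_out("nut_1_centre",c)
    print(c,[(round(x["confidence"],2),np.round(x["box"]).tolist()) for x in r])
E
```

```text
wrist [(0.77, [508.0, 138.0, 48.0, 25.0]), (0.32, [320.0, 256.0, 484.0, 306.0])]
top [(0.43, [369.0, 262.0, 10.0, 7.0])]
```

View pics/j_wrist.png

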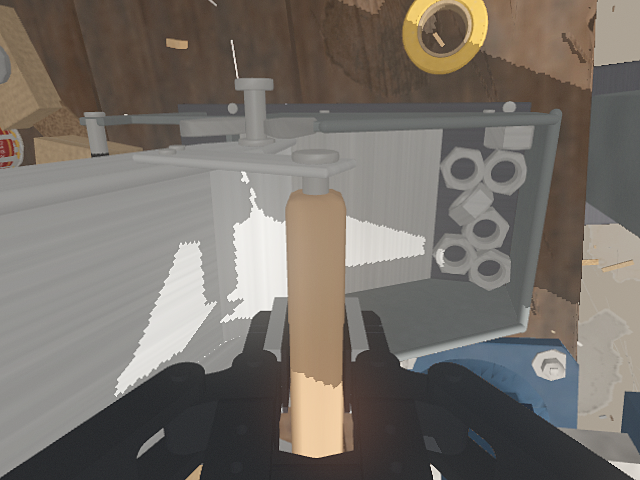

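All seven nuts lie in the bin: (464,168), (503,170), (472,203), (486,228), (456,253), (490,268) and (508,135). The tray is empty, so I'm retracing the arc.

>>> jog_arm(
  plan=[
    [0,0,-2.9,-1,0,0,0],
    [0,0,-2.9,-1,0,0,0],
    [0,0,-7.6,-1.8,0,0,0],
    [0,0,-7.6,-1,0,0,0],
    [0,0,-7.8,-0.6,0,0,0],
    [0,0,-4.7,0.2,-5,0,0],
    [0,0,-4.7,0.2,-5,0,0],
    [0,0,-4.7,0.2,-5,0,0],
    [0,0,-7.6,-1.8,0,0,0],
    [0,0,-7.6,-1.1,0,0,0],
    [0,0,-7.8,-0.5,0,0,0],
    [0,0,-7.8,0.2,0,0,0],
    [0,0,-7.7,0.9,0,0,0],
    [0,0,-7.6,1.6,0,0,0],
    [0,0,0,0,0,0,0],
  ],
)

```text
clock: 15.65
tcp_pos: [0.5467, -0.089, 0.3014]
tool_rot: [[-0.126, -0.992, 0.006], [-0.992, 0.126, -0.002], [0.001, -0.006, -1.0]]
wrist_force: [2.6, -1.7, 8.0]
grip_width: 0.207
finger_force: 52.2
```

```bash
python3 - <<'E'
from h import *
o=env.get_obs(); g=o["tcp_pos"]+.0556*o["tool_rot"][:,2]; d=pose(0,0,7.28,g-[.5241,-.086,0])[0]
print("handle in feeder",d,"tilt",np.degrees(np.arctan2(d[2]-.16,d[0]))-45.9,o["wrist_force"],o["tool_rot"])
E
```

```text
handle in feeder [ 0.0231 -0.0002  0.2458] tilt 29.037739304091623 [ 2.5942 -1.6876  8.0179] [[-0.1264 -0.992   0.0057]
 [-0.992   0.1264 -0.002 ]
 [ 0.0013 -0.0059 -1.    ]]
```

>>> jog_arm(
  plan=[
    [0,0,-7.4,2.2,0,0,0],
    [0,0,-7.3,2.9,0,0,0],
    [0,0,-6.9,3.4,0,0,0],
    [0,0,-6.6,4.1,0,0,0],
    [0,0,-5.5,4.2,0,0,0],
    [0,0,-3,2.6,0,0,0],
    [0,0,-2,2,0,0,0],
    [0,0,0,1,0,0,0],
    [0,0,0,0,0,0,0],
    [0,0,0,0,0,0,0],
  ],
)

```text
clock: 16.65
tcp_pos: [0.583, -0.0933, 0.2794]
tool_rot: [[-0.126, -0.992, 0.003], [-0.992, 0.126, -0.001], [0.0, -0.003, -1.0]]
wrist_force: [-2.4, 2.8, 14.0]
grip_width: 0.203
finger_force: 53.0
```

```bash
python3 - <<'E'
from h import *
o=env.get_obs(); g=o["tcp_pos"]+.0556*o["tool_rot"][:,2]; d=pose(0,0,7.28,g-[.5241,-.086,0])[0]
print("handle in feeder",d,"tilt",np.degrees(np.arctan2(d[2]-.16,d[0]))-45.9,o["wrist_force"])
E
```

```text
handle in feeder [0.0594 0.0002 0.2238] tilt 1.1134821505151322 [-2.4288  2.7994 14.0116]
```

>>> jog_arm(
  plan=[
    [0,0,0,-3,0,0,0],
    [0,0,0,0,0,0,0],
    [60,0,0,0,0,0,0],
    [60,0,0,0,0,0,0],
    [60,0,0,0,0,0,0],
    [60,0,0,0,0,0,0],
    [60,0,0,0,0,0,0],
    [60,0,0,-10,0,0,0],
    [60,0,0,-20,0,0,0],
    [60,0,0,-35,0,0,0],
    [60,0,0,-40,0,0,0],
    [60,0,0,-40,0,0,0],
    [60,0,0,-20,0,0,0],
    [60,0,0,0,0,0,0],
    [60,0,0,0,0,0,0],
  ],
)

```text
clock: 18.15
tcp_pos: [0.5828, -0.0931, 0.4452]
tool_rot: [[-0.126, -0.992, 0.001], [-0.992, 0.126, 0.0], [-0.001, -0.001, -1.0]]
wrist_force: [-0.3, -0.8, -0.3]
grip_width: 0.701
finger_force: 0.0
```

```bash
python3 - <<'E'
from h import *
a=imaging.grab_frame("wrist"); b=imaging.grab_frame("side")
A=cv2.resize(a,(480,360)); B=cv2.resize(b[160:340,250:410],None,fx=2,fy=2,interpolation=cv2.INTER_CUBIC)
cv2.imwrite("pics/k.png",np.hstack([A,B]))
E
```

```text
(no output)
```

View pics/k.png

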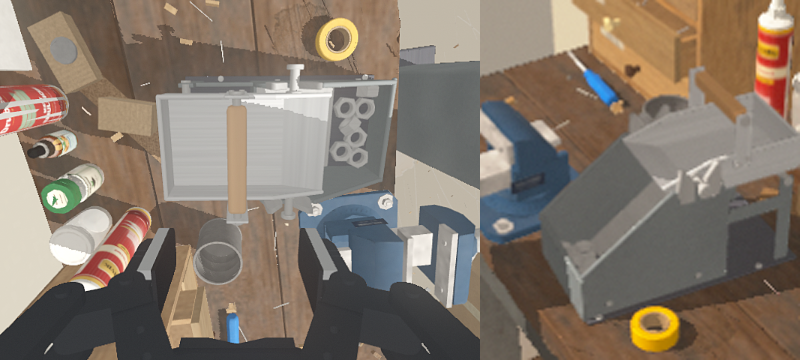

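The tray hangs empty and level on its pins and the rod, the nuts are in the bin, and the tape roll and tin are undisturbed.

```bash
python3 -c "
from cell import env
print(env.sign_off())"
```

```text
the job is handed in; nothing more can be done
None
```

The feeder is refilled: all seven nuts are in the bin, the empty tray hangs level on its pins and the rest rod, the gripper has let go, and the job was handed in at about 18 s of the 56 s limit; the tape roll and tin stayed put, and the arm stayed clear of the oilstone, which I did not check again afterwards.

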